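# Run the blow-off box at half air

## Robot

A 6-joint arm with a two-finger parallel gripper is mounted at the origin on the work surface. World frame = base frame: x ahead of the robot, y to its left, z up, the work surface at z = 0. Lengths are in m, angles in degrees, forces in N, time in s.
With the tool pointing down it reaches from about 0.35 to 0.925 m from the base axis. Payload 6.4 kg.
Tool frame: the origin (TCP) lies on the centre line of the jaws, within the pads' length; the fingertips stand 19 mm ahead of it and the grasp point (between the pads) is the TCP; z points along the fingers, y is the line along which they close (so a half turn about z gives the same grasp; the last joint's range is limited). The gripper opens to 94 mm and grips with 3 to 60 N. Pads are 16 mm wide; open, the fingers measure 119 mm over their backs; the gripper's body (75 mm by 177 mm) begins 78 mm behind the grasp point.
Start: joints at [58.493, 14.043, 89.255, -0, 76.702, -9.975], TCP at [0.239, 0.605, 0.224] pointing down, gripper open.
Joint ranges: [-179.41, 179.41], [-58.25, 129.5], [7.25, 145.43], [-54.29, 234.29], [11.92, 165.04], [-157.13, 157.13]. Speed limits (degrees/s): [147.25, 147.25, 180, 180, 180, 180].

## Interface

Orientations are given as [roll, pitch, yaw] about the fixed x, y, z axes, in that order (R = Rz(yaw) Ry(pitch) Rx(roll)).
In Python, from bench import monitor, get_image, camera_params, workorder gives the robot as it stands.
- The arm moves only by the tool drive_tool, never from a script. Its argument "series" is a list of rows, each an object of numbers: "grip": the finger opening in mm, from 0 to 94; "x", "y", "z": the shift along the tool's x, y, z in mm; "twist": the turn about the tool's z in rad. In form: [{"grip": .., "x": .., "y": .., "z": .., "twist": ..}, ...]. A call has 1 to 8 rows; each row shifts and turns the commanded pose from where the row before left it, along the tool's axes as they then stand; what a row does not reach is not made up. A row lasts 1/12 s, in which the tool goes at most 41.7 mm and 7.16 degrees, less where a joint would pass 70% of its speed; a pose out of reach is approached as far as the arm can. A call with a gripper value outside its range is refused whole. The fingers move at their own pace and stop on an object; "grip_force" is the grip in N (left out, the last holds). Time passes only in rows, so rows that do not move let the fingers close. It gives the time, the measured TCP pose, the force, the opening and the grip force at its end, in the units of the state.
- monitor.read_state(): the state, without advancing time (a new reading comes with each control period).
- get_image(name): name is "scene" or "top"; returns the picture (384x512x3 uint8, red, green, blue); there is no depth.
- camera_params(name): a dict with "K" (3x3 intrinsics, pixels), "distortion" ([k1, k2, p1, p2, k3] as OpenCV has them; the pictures are not rectified), "world_to_cam" (4x4, takes a point from world to camera coordinates). Camera axes: x right, y up, looking along -z (the intrinsics and any distortion apply to the point x, -y, -z); pixel columns grow to the right and rows downward; lengths in m; the calibration is good to about 2 mm. A picture is of the moment at which its call begins. camera_params takes no time and is no camera call.
- workorder.close_job(): hands the job in; it is judged then, once.
The state is a dict: "time_s": time; "qpos": joint angles; "joint_vel": joint speeds; "tau": joint torques, N m; "tcp_pos": TCP position; "eef_rot": TCP orientation; "ft_force": force on the tool from outside, world axes, zero at the start; "torque": the same for the moment, N m; "width": opening from 0.0 (shut) to 1.0 (fully open); "gripper_force": force on a finger pad.
Only numpy, scipy, OpenCV 4.12 (cv2) and the standard library are available. Lean on these libraries where they do the work, as an engineer would, in place of code of your own. Each camera call takes 0.05 s, during which the arm holds its last target. There are 200 camera calls.

## Task

Slide the cover of the parts blow-off box fully shut over the gear in its chamber. Only then press the hold-to-run plunger of the air valve with the fingertips to half way down its travel and keep it there: finish while still holding it half pressed, as letting go stops the air. Do not press it through to the bottom at any time (that is full blast), and leave the other gearbox parts on the bench where they are.

Things in the scene. Friction and masses are not known exactly. Their poses are not given: they have to be found in the camera images.
- blowbox: grey painted blow-off box fixed to the bench, 200 (x) x 280 (y) x 90 mm high, origin at the centre of its underside, z up. Its half towards its own -y is an open-topped chamber (150 x 130 mm, floor 30 mm above the bench) with a gear in it; the half towards +y is a solid deck. Two guide rails 12 mm wide along y at x = +-85 mm rise to 104 mm above the bench. Stands at any yaw within 0.4 rad, on the left or the right of the bench
- cover_grip (a point): centre of the upright black grip bar on the steel sliding cover, 117.5 mm above the bench. The bar is 70 mm along the box's x, 14 mm thick along the box's y (the slide direction) and 40 mm high, standing on the cover plate (154 x 135 x 6 mm) whose top is 97.5 mm above the bench; the bar's top is at 137.5 mm. It is at the middle of the cover and moves with it
- cover (a joint): slide of the cover along the box's +y: 0 = fully shut over the chamber (against the stop), 0.12 m = fully open, over the deck; it starts partly to fully open, drags with about 2.5 N and stays where it is left
- chamber (a point): centre of the chamber floor of the blow-off box (fixed in the box, 30 mm above the bench)
- gear: loose steel gear, 63 mm across and 20 mm high, lying flat in the chamber; origin at the centre of its underside
- valve: air valve fixed to the bench: aluminium block 90 x 90 x 60 mm high on a steel foot plate (120 x 60 mm), with a steel collar (42 mm across) rising to 68 mm; origin at the centre of its underside, z up. In the middle stands a spring-loaded plunger with a black mushroom head. Stands on the other side of the bench from the box
- plunger_top (a point): centre of the flat top of the plunger's mushroom head (50 mm across, 12 mm thick); 108 mm above the bench when released, 96 mm half pressed, 84 mm at the bottom; it moves with the plunger
- plunger (a joint): travel of the plunger straight down: 0 = released, 0.012 m = half way, 0.024 m = bottom. Spring return: it takes about 2.5 N to start, 7.3 N half way and 12 N at the bottom
- flange: bystander: red cast flange with bare metal faces, 130 mm across, 66 mm high, loose; origin at the centre of its underside
- tub: bystander: empty bowl-shaped clear plastic tub, 110 mm across, 50 mm high, loose; origin at the centre of its underside
- cluster: bystander: steel cluster gear standing upright, 71 mm across, 95 mm high, loose; origin at the centre of its underside
- bearing: bystander: steel bearing ring 52 mm across, 15 mm high, lying flat, loose; origin at the centre of its underside
Mind the look-alikes: they are no part of the job. What is shaped like the gear but green or red is not meant.

How it is judged:
By the outcome, as a careful person would: the job done as asked, in the order asked, and still so for the second after the job is handed in, while the arm keeps its last pose, push and grip.
It also fails if it takes over 48 s, if anything falls off the work surface, if the arm or the gripper's body presses on something with over 40 N, if the wrist force passes 120 N, or if a joint passes its speed limit or range.

## Working session

There is one attempt and no reset: what is moved stays moved. The work goes in short steps, Python scripts to look and compute and a tool call to move; the robot and the scene stay as the last step left them, time stands still between calls to the robot, and variables do not carry over. Pictures are saved under pics/ and viewed, at most 10 in all, crops included, and the job is handed in when it is done.

Besides the shell and the picture viewer there is one more tool, called after ">>>" by a JSON object that holds its "name" and its "arguments", one argument or row to a line. drive_tool: Moves the arm, as the interface text tells. Its arguments: {"type":"object","properties":{"series":{"type":"array","items":{"type":"object","properties":{"grip":{"type":"number"},"x":{"type":"number"},"y":{"type":"number"},"z":{"type":"number"},"twist":{"type":"number"}}}},"grip_force":{"type":"number"}},"required":["series"]}

```bash
mkdir -p pics; cat > h.py <<'E'
import numpy as np, cv2
from bench import monitor, get_image, camera_params, workorder
def ray(n,uv):
    c=camera_params(n);K=np.array(c["K"],float);d=np.array(c["distortion"],float);T=np.array(c["world_to_cam"],float)
    p=cv2.undistortPoints(np.array(uv,float).reshape(-1,1,2),K,d).reshape(-1,2)
    v=np.c_[p[:,0],-p[:,1],-np.ones(len(p))]@T[:3,:3]
    return -T[:3,:3].T@T[:3,3],v
def onz(n,uv,z):
    o,v=ray(n,uv); return o+v*((z-o[2])/v[:,2])[:,None]
def proj(n,P):
    c=camera_params(n);K=np.array(c["K"],float);d=np.array(c["distortion"],float);T=np.array(c["world_to_cam"],float)
    q=np.atleast_2d(P)@T[:3,:3].T+T[:3,3]; q=q*[1,-1,-1]
    return cv2.projectPoints(q,np.zeros(3),np.zeros(3),K,d)[0].reshape(-1,2)
E
python3 - <<'E'
from h import *
print(monitor.read_state())
a=get_image("scene");b=get_image("top")
cv2.imwrite("pics/scene0.png",a[:,:,::-1]);cv2.imwrite("pics/top0.png",b[:,:,::-1])
for n in("scene","top"):print(n,ray(n,[[256,192]]))
E
```

```text
{'time_s': 0.0, 'qpos': array([ 5.84937896e+01,  1.40829580e+01,  8.93255164e+01, -6.72678030e-04,
        7.67013565e+01, -9.97625225e+00]), 'joint_vel': array([ 0.07716762,  0.00183794, -0.07698187,  0.06153508, -0.11070941,
       -0.00595954]), 'tau': array([ 6.50475631e-04, -4.15825474e+01, -3.14605308e+01,  6.85392274e-02,
        3.31060973e-02, -1.40158177e-04]), 'tcp_pos': array([0.23824679, 0.60414802, 0.22335261]), 'eef_rot': array([-1.79891716e+02, -1.83826422e-02,  1.58470180e+02]), 'ft_force': array([ 0.1797524 ,  0.69662334, -0.07818358]), 'torque': array([ 0.01819952, -0.03999334,  0.01089052]), 'gripper_force': 0.0, 'width': 0.9998693579035438}
scene (array([ 1.18988029, -0.62847138,  0.85227862]), array([[-0.49504244,  0.60154687, -0.62707083]]))
top (array([0.40717566, 0.09048031, 1.14564604]), array([[ 0.15346867, -0.00693424, -0.98818788]]))
```

View pics/scene0.png

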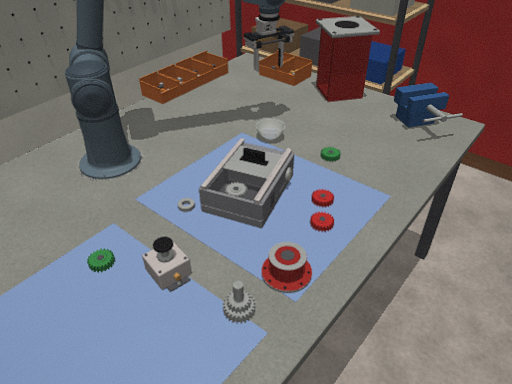

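View pics/top0.png

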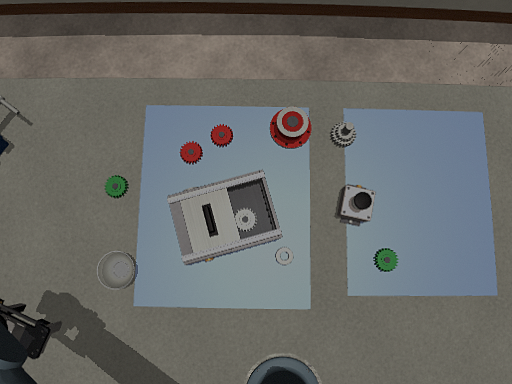

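The top view shows the box with its black grip bar at about (210,220), the chamber and gear to the right at (245,219), and the valve's black head at (362,201). The scene view shows the same things: bar at (255,156), head at (164,245).

```bash
python3 - <<'E'
from h import *
for n,f,rois,hs in (("top","top0",[(198,200,224,240),(345,185,378,215)],(.1375,.108)),("scene","scene0",[(238,143,272,168),(150,234,178,252)],(.1375,.108))):
    im=cv2.imread(f"pics/{f}.png")
    for (a,b,c,d),z in zip(rois,hs):
        m=(im[b:d,a:c].max(2)<50).astype(np.uint8)
        k,l,s,ce=cv2.connectedComponentsWithStats(m); i=1+s[1:,4].argmax()
        pts=np.argwhere(l==i)[:,::-1]+[a,b]
        r=cv2.minAreaRect(pts.astype(np.float32)); bx=cv2.boxPoints(r)
        print(n,s[i]+[a,b,0,0,0],r)
        print(onz(n,bx,z).round(4).tolist(),onz(n,[r[0]],z).round(4))
# rails of box: lightest rail edges corners in top at z=.104
print("rail ends",onz("top",[[263,171],[168,202],[281,238],[187,263]],.104).round(3))
E
python3 - <<'E'
import cv2
im=cv2.imread("pics/top0.png")
a=cv2.resize(im[165:270,160:290],None,fx=4,fy=4,interpolation=cv2.INTER_CUBIC);b=cv2.resize(im[165:270,330:390],None,fx=4,fy=4,interpolation=cv2.INTER_CUBIC)
cv2.imwrite("pics/crop.png",cv2.hconcat([a,b]))
E
```

```text
top [202 204  16  33 269] ((209.60000610351562, 219.70001220703125), (31.66179084777832, 8.682872772216797), 74.74488067626953)
[[0.5247, 0.2292, 0.1375], [0.5312, 0.207, 0.1375], [0.4503, 0.1822, 0.1375], [0.4439, 0.2042, 0.1375]] [[0.4873 0.2055 0.1375]]
top [354 192  18  17 238] ((362.5, 200.0), (17.0, 16.0), 0.0)
[[0.5279, -0.1881, 0.108], [0.5727, -0.1893, 0.108], [0.5734, -0.2372, 0.108], [0.5286, -0.2356, 0.108]] [[ 0.5506 -0.2125  0.108 ]]
scene [240 148  28  17 289] ((254.5426025390625, 156.06884765625), (26.96938133239746, 12.482644081115723), 13.240520477294922)
[[0.4895, 0.1485, 0.1375], [0.4529, 0.2043, 0.1375], [0.5375, 0.2279, 0.1375], [0.5701, 0.1724, 0.1375]] [[0.5133 0.1878 0.1375]]
scene [153 237  20  15 229] ((162.5, 244.0), (14.0, 19.0), 90.0)
[[0.5159, -0.2135, 0.108], [0.5527, -0.1836, 0.108], [0.5883, -0.2156, 0.108], [0.5528, -0.2446, 0.108]] [[ 0.5527 -0.2146  0.108 ]]
rail ends [[0.629 0.064 0.104]
 [0.537 0.326 0.104]
 [0.443 0.013 0.104]
 [0.372 0.267 0.104]]
```

View pics/crop.png

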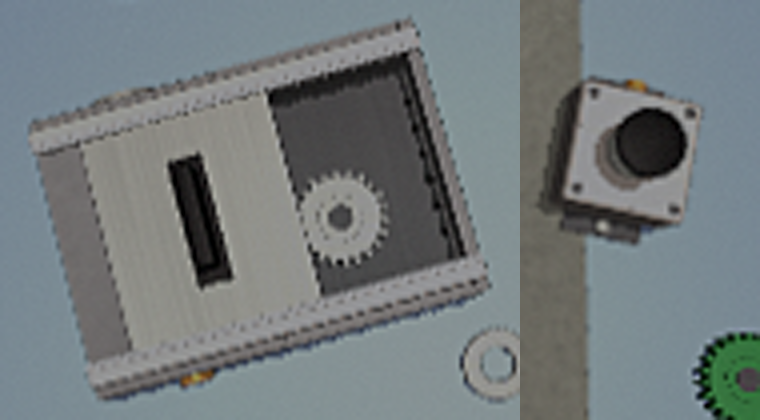

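>>> {"name": "drive_tool", "arguments": {
  "series": [
    {"x": -27,"y": -20},
    {"x": -27,"y": -20},
    {"x": -27,"y": -20},
    {"x": -27,"y": -20},
    {"x": -27,"y": -20},
    {"x": -27,"y": -20},
    {"x": -27,"y": -20},
    {"x": -27,"y": -20}
  ],
  "grip_force": 25
}}

```text
schema error: expected keys grip, x, y, z, twist
```

>>> {"name": "drive_tool", "arguments": {
  "series": [
    {"x": -27,"y": -20,"grip": 60},
    {"x": -27,"y": -20,"grip": 60},
    {"x": -27,"y": -20,"grip": 60},
    {"x": -27,"y": -20,"grip": 60},
    {"x": -27,"y": -20,"grip": 60},
    {"x": -27,"y": -20,"grip": 60},
    {"grip": 60}
  ]
}}

```text
schema error: expected keys grip, x, y, z, twist
```

>>> {"name": "drive_tool", "arguments": {
  "series": [
    {"twist": -0.112},
    {"twist": -0.112},
    {"twist": -0.112},
    {"twist": -0.112},
    {"twist": -0.112},
    {"twist": -0.112},
    {"x": 0},
    {"x": 0}
  ]
}}

```text
schema error: expected keys grip, x, y, z, twist
```

All keys are needed in each row.

>>> {"name": "drive_tool", "arguments": {
  "series": [
    {"grip": 60,"x": -27,"y": -20,"z": 0,"twist": 0},
    {"grip": 60,"x": -27,"y": -20,"z": 0,"twist": 0},
    {"grip": 60,"x": -27,"y": -20,"z": 0,"twist": 0},
    {"grip": 60,"x": -27,"y": -20,"z": 0,"twist": 0},
    {"grip": 60,"x": -27,"y": -20,"z": 0,"twist": 0},
    {"grip": 60,"x": -27,"y": -20,"z": 0,"twist": 0},
    {"grip": 60,"x": -27,"y": -20,"z": 0,"twist": 0},
    {"grip": 60,"x": -27,"y": -20,"z": 0,"twist": 0}
  ],
  "grip_force": 25
}}

```text
time_s: 0.77
tcp_pos: [0.3811, 0.3749, 0.2241]
eef_rot: [-180.0, -0.0, 158.5]
ft_force: [0.6, -0.9, 0.3]
width: 0.639
gripper_force: 0.0
```

>>> {"name": "drive_tool", "arguments": {
  "series": [
    {"grip": 60,"x": -27,"y": -20,"z": 0,"twist": 0},
    {"grip": 60,"x": -27,"y": -20,"z": 0,"twist": 0},
    {"grip": 60,"x": -27,"y": -20,"z": 0,"twist": 0},
    {"grip": 60,"x": -27,"y": -20,"z": 0,"twist": 0},
    {"grip": 60,"x": -27,"y": -20,"z": 0,"twist": 0},
    {"grip": 60,"x": -27,"y": -20,"z": 0,"twist": 0}
  ]
}}

```text
time_s: 1.27
tcp_pos: [0.4877, 0.2039, 0.2241]
eef_rot: [-180.0, -0.0, 158.5]
ft_force: [0.3, 1.1, 0.3]
width: 0.635
gripper_force: 0.0
```

>>> {"name": "drive_tool", "arguments": {
  "series": [
    {"grip": 60,"x": 0,"y": 0,"z": 0,"twist": -0.112},
    {"grip": 60,"x": 0,"y": 0,"z": 0,"twist": -0.112},
    {"grip": 60,"x": 0,"y": 0,"z": 0,"twist": -0.112},
    {"grip": 60,"x": 0,"y": 0,"z": 0,"twist": -0.112},
    {"grip": 60,"x": 0,"y": 0,"z": 0,"twist": -0.112},
    {"grip": 60,"x": 0,"y": 0,"z": 0,"twist": -0.112},
    {"grip": 60,"x": 0,"y": 0,"z": 0,"twist": 0},
    {"grip": 60,"x": 0,"y": 0,"z": 0,"twist": 0}
  ]
}}

```text
time_s: 1.93
tcp_pos: [0.4872, 0.2054, 0.2241]
eef_rot: [180.0, -0.0, -163.2]
ft_force: [0.6, 0.3, 0.6]
width: 0.638
gripper_force: 0.0
```

>>> {"name": "drive_tool", "arguments": {
  "series": [
    {"grip": 60,"x": 0,"y": 0,"z": 30,"twist": 0},
    {"grip": 60,"x": 0,"y": 0,"z": 30,"twist": 0},
    {"grip": 60,"x": 0,"y": 0,"z": 0,"twist": 0}
  ]
}}

```text
time_s: 2.18
tcp_pos: [0.4835, 0.2047, 0.1586]
eef_rot: [179.9, -0.6, -163.2]
ft_force: [-1.1, -0.1, 0.3]
width: 0.64
gripper_force: 0.0
```

```bash
python3 - <<'E'
from h import *
a=get_image("scene")[110:230,190:310,::-1];b=get_image("top")[160:280,150:290,::-1]
cv2.imwrite("pics/c1.png",cv2.resize(cv2.hconcat([a,b]),None,fx=3,fy=3,interpolation=cv2.INTER_CUBIC))
E
```

```text
(no output)
```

View pics/c1.png

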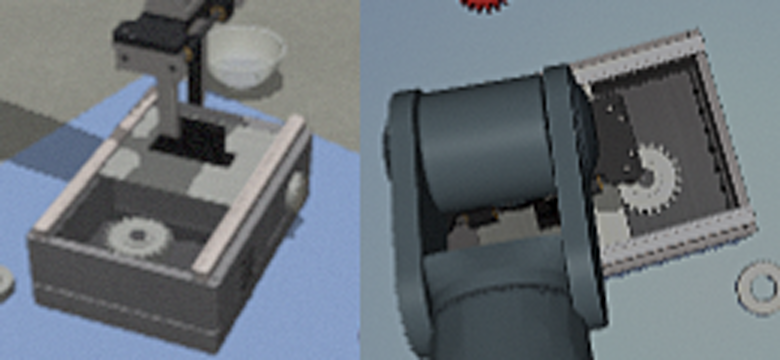

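The crop shows the two fingers straddling the black bar, one on each side (about (165,140) and (195,80) in the left crop). I'll go down and close.

>>> {"name": "drive_tool", "arguments": {
  "series": [
    {"grip": 60,"x": 0,"y": 0,"z": 18,"twist": 0},
    {"grip": 60,"x": 0,"y": 0,"z": 18,"twist": 0},
    {"grip": 60,"x": 0,"y": 0,"z": 0,"twist": 0},
    {"grip": 5,"x": 0,"y": 0,"z": 0,"twist": 0},
    {"grip": 5,"x": 0,"y": 0,"z": 0,"twist": 0},
    {"grip": 5,"x": 0,"y": 0,"z": 0,"twist": 0},
    {"grip": 5,"x": 0,"y": 0,"z": 0,"twist": 0},
    {"grip": 5,"x": 0,"y": 0,"z": 0,"twist": 0}
  ]
}}

```text
time_s: 2.95
tcp_pos: [0.488, 0.2056, 0.1295]
eef_rot: [-180.0, 0.1, -163.0]
ft_force: [0.1, 0.6, -0.6]
width: 0.324
gripper_force: 0.0
```

>>> {"name": "drive_tool", "arguments": {
  "series": [
    {"grip": 5,"x": 0,"y": 0,"z": 0,"twist": 0},
    {"grip": 5,"x": 0,"y": 0,"z": 0,"twist": 0},
    {"grip": 5,"x": 0,"y": 0,"z": 0,"twist": 0}
  ]
}}

```text
time_s: 3.2
tcp_pos: [0.4876, 0.2059, 0.129]
eef_rot: [180.0, 0.0, -163.0]
ft_force: [-1.1, 1.5, 3.1]
width: 0.15
gripper_force: 25.0
```

>>> {"name": "drive_tool", "arguments": {
  "series": [
    {"grip": 5,"x": 0,"y": -8,"z": 0,"twist": 0},
    {"grip": 5,"x": 0,"y": -12,"z": 0,"twist": 0},
    {"grip": 5,"x": 0,"y": -12,"z": 0,"twist": 0},
    {"grip": 5,"x": 0,"y": -12,"z": 0,"twist": 0},
    {"grip": 5,"x": 0,"y": -12,"z": 0,"twist": 0},
    {"grip": 5,"x": 0,"y": -12,"z": 0,"twist": 0},
    {"grip": 5,"x": 0,"y": -8,"z": 0,"twist": 0},
    {"grip": 5,"x": 0,"y": -4,"z": 0,"twist": 0}
  ]
}}

```text
time_s: 3.87
tcp_pos: [0.5113, 0.1271, 0.129]
eef_rot: [-180.0, -0.0, -163.1]
ft_force: [-2.9, 2.5, 5.8]
width: 0.147
gripper_force: 25.0
```

>>> {"name": "drive_tool", "arguments": {
  "series": [
    {"grip": 5,"x": 0,"y": -3,"z": 0,"twist": 0},
    {"grip": 5,"x": 0,"y": -3,"z": 0,"twist": 0},
    {"grip": 5,"x": 0,"y": 0,"z": 0,"twist": 0}
  ]
}}

```text
time_s: 4.12
tcp_pos: [0.513, 0.1215, 0.129]
eef_rot: [-179.9, -0.0, -163.1]
ft_force: [-2.2, 0.3, 6.0]
width: 0.146
gripper_force: 25.0
```

>>> {"name": "drive_tool", "arguments": {
  "series": [
    {"grip": 5,"x": 0,"y": -3,"z": 0,"twist": 0},
    {"grip": 5,"x": 0,"y": -3,"z": 0,"twist": 0},
    {"grip": 5,"x": 0,"y": -2,"z": 0,"twist": 0},
    {"grip": 5,"x": 0,"y": -2,"z": 0,"twist": 0}
  ]
}}

```text
time_s: 4.45
tcp_pos: [0.5157, 0.1125, 0.129]
eef_rot: [-180.0, -0.0, -163.1]
ft_force: [-2.3, 2.6, 6.4]
width: 0.149
gripper_force: 25.0
```

>>> {"name": "drive_tool", "arguments": {
  "series": [
    {"grip": 5,"x": 0,"y": -2,"z": 0,"twist": 0},
    {"grip": 5,"x": 0,"y": -2,"z": 0,"twist": 0}
  ]
}}

```text
time_s: 4.62
tcp_pos: [0.5166, 0.1095, 0.129]
eef_rot: [179.9, -0.0, -163.1]
ft_force: [-5.4, 11.4, 7.9]
width: 0.148
gripper_force: 25.0
```

>>> {"name": "drive_tool", "arguments": {
  "series": [
    {"grip": 5,"x": 0,"y": -2,"z": 0,"twist": 0},
    {"grip": 5,"x": 0,"y": 0,"z": 0,"twist": 0}
  ]
}}

```text
time_s: 4.78
tcp_pos: [0.5166, 0.1094, 0.129]
eef_rot: [179.6, -0.0, -163.1]
ft_force: [-5.4, 13.3, 6.7]
width: 0.148
gripper_force: 25.0
```

>>> {"name": "drive_tool", "arguments": {
  "series": [
    {"grip": 50,"x": 0,"y": 0,"z": 0,"twist": 0},
    {"grip": 50,"x": 0,"y": 0,"z": 0,"twist": 0},
    {"grip": 50,"x": 0,"y": 0,"z": 0,"twist": 0},
    {"grip": 50,"x": 0,"y": 0,"z": 0,"twist": 0},
    {"grip": 50,"x": 0,"y": 0,"z": -25,"twist": 0},
    {"grip": 50,"x": 0,"y": 0,"z": -30,"twist": 0},
    {"grip": 0,"x": 0,"y": 0,"z": -30,"twist": 0},
    {"grip": 0,"x": 0,"y": 0,"z": -15,"twist": 0}
  ]
}}

```text
time_s: 5.45
tcp_pos: [0.5187, 0.1073, 0.2321]
eef_rot: [-179.9, 0.3, -163.0]
ft_force: [-0.0, -0.2, 0.7]
width: 0.426
gripper_force: 0.0
```

>>> {"name": "drive_tool", "arguments": {
  "series": [
    {"grip": 0,"x": 6,"y": -32,"z": 0,"twist": 0},
    {"grip": 0,"x": 6,"y": -32,"z": 0,"twist": 0},
    {"grip": 0,"x": 6,"y": -32,"z": 0,"twist": 0},
    {"grip": 0,"x": 6,"y": -32,"z": 0,"twist": 0},
    {"grip": 0,"x": 6,"y": -32,"z": 0,"twist": 0},
    {"grip": 0,"x": 6,"y": -32,"z": 0,"twist": 0},
    {"grip": 0,"x": 6,"y": -32,"z": 0,"twist": 0},
    {"grip": 0,"x": 6,"y": -32,"z": 0,"twist": 0}
  ]
}}

```text
time_s: 6.12
tcp_pos: [0.5456, -0.1532, 0.2282]
eef_rot: [-180.0, -0.0, -163.1]
ft_force: [0.9, -0.2, -0.0]
width: 0.005
gripper_force: 0.0
```

>>> {"name": "drive_tool", "arguments": {
  "series": [
    {"grip": 0,"x": 7,"y": -32,"z": 0,"twist": 0},
    {"grip": 0,"x": 7,"y": -29,"z": 0,"twist": 0},
    {"grip": 0,"x": 0,"y": 0,"z": 20,"twist": 0},
    {"grip": 0,"x": 0,"y": 0,"z": 20,"twist": 0},
    {"grip": 0,"x": 0,"y": 0,"z": 20,"twist": 0},
    {"grip": 0,"x": 0,"y": 0,"z": 0,"twist": 0},
    {"grip": 0,"x": 0,"y": 0,"z": 0,"twist": 0}
  ]
}}

```text
time_s: 6.7
tcp_pos: [0.5495, -0.2134, 0.1673]
eef_rot: [179.9, -0.1, -163.1]
ft_force: [0.5, -0.1, 0.5]
width: 0.003
gripper_force: 0.0
```

```bash
python3 - <<'E'
from h import *
a=get_image("scene");b=get_image("top")
cv2.imwrite("pics/c2.png",cv2.resize(cv2.hconcat([a[180:300,110:230,::-1],b[160:280,150:290,::-1]]),None,fx=3,fy=3,interpolation=cv2.INTER_CUBIC))
s=monitor.read_state();p=s["tcp_pos"];print(p,s["eef_rot"],s["ft_force"])
print("tip px scene (+110,180)",(proj("scene",p-[0,0,.019])-[110,180])*3)
# plate edge on deck / bar in top view
m=(b[195:245,220:265].max(2)<50).astype(np.uint8)
k,l,st,c=cv2.connectedComponentsWithStats(m)
for i in range(1,k):
  if st[i,4]>60: r=c[i]+[220,195];print(st[i],r,onz("top",[r],.1375))
E
```

```text
[ 0.55095946 -0.2139372   0.16975337] [-1.79909605e+02  5.63789755e-02 -1.63025951e+02] [ 0.31896515 -0.81400042  0.03793633]
tip px scene (+110,180) [[148.91370638 152.71683579]]
[ 18   0  17  31 250] [246.188 209.344] [[0.516522   0.10888111 0.1375    ]]
```

View pics/c2.png

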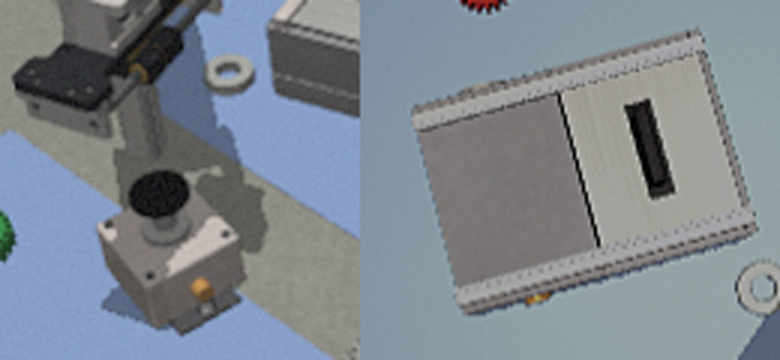

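The right crop shows the cover against the end wall with the chamber fully covered. The left crop shows the closed fingertips at (150,153), right above the head at (160,193). I'll go down to contact.

>>> {"name": "drive_tool", "arguments": {
  "series": [
    {"grip": 0,"x": 0,"y": 0,"z": 15,"twist": 0},
    {"grip": 0,"x": 0,"y": 0,"z": 12,"twist": 0},
    {"grip": 0,"x": 0,"y": 0,"z": 8,"twist": 0},
    {"grip": 0,"x": 0,"y": 0,"z": 3,"twist": 0},
    {"grip": 0,"x": 0,"y": 0,"z": 0,"twist": 0},
    {"grip": 0,"x": 0,"y": 0,"z": 0,"twist": 0}
  ]
}}

```text
time_s: 7.3
tcp_pos: [0.5506, -0.2135, 0.1307]
eef_rot: [-180.0, 0.0, -163.0]
ft_force: [0.2, -0.2, 0.2]
width: 0.005
gripper_force: 0.0
```

>>> {"name": "drive_tool", "arguments": {
  "series": [
    {"grip": 0,"x": 0,"y": 0,"z": 2,"twist": 0},
    {"grip": 0,"x": 0,"y": 0,"z": 2,"twist": 0},
    {"grip": 0,"x": 0,"y": 0,"z": 2,"twist": 0},
    {"grip": 0,"x": 0,"y": 0,"z": 0,"twist": 0},
    {"grip": 0,"x": 0,"y": 0,"z": 0,"twist": 0}
  ]
}}

```text
time_s: 7.72
tcp_pos: [0.5509, -0.2137, 0.1252]
eef_rot: [-179.9, 0.1, -163.0]
ft_force: [0.3, -0.3, 3.7]
width: 0.006
gripper_force: 1.7
```

>>> {"name": "drive_tool", "arguments": {
  "series": [
    {"grip": 0,"x": 0,"y": 0,"z": 2,"twist": 0},
    {"grip": 0,"x": 0,"y": 0,"z": 2,"twist": 0},
    {"grip": 0,"x": 0,"y": 0,"z": 2,"twist": 0},
    {"grip": 0,"x": 0,"y": 0,"z": 2,"twist": 0},
    {"grip": 0,"x": 0,"y": 0,"z": 1,"twist": 0},
    {"grip": 0,"x": 0,"y": 0,"z": 0,"twist": 0},
    {"grip": 0,"x": 0,"y": 0,"z": 0,"twist": 0},
    {"grip": 0,"x": 0,"y": 0,"z": 0,"twist": 0}
  ]
}}

```text
time_s: 8.38
tcp_pos: [0.551, -0.2137, 0.1163]
eef_rot: [-179.9, 0.0, -163.0]
ft_force: [-0.1, 0.2, 5.8]
width: 0.003
gripper_force: 3.5
```

```bash
python3 - <<'E'
from h import *
for i in range(8):
  a=get_image("scene");s=monitor.read_state();print(s["tcp_pos"].round(4),s["ft_force"].round(1))
cv2.imwrite("pics/c3.png",cv2.resize(a[180:300,90:250,::-1],None,fx=4,fy=4,interpolation=cv2.INTER_CUBIC))
E
```

```text
[ 0.5509 -0.2137  0.1163] [ 0.5 -0.7  7.1]
[ 0.5509 -0.2137  0.1163] [-0.7  0.4  6.1]
[ 0.551  -0.2137  0.1163] [0.5 0.5 6.9]
[ 0.551  -0.2137  0.1163] [-0.2 -0.   6.8]
[ 0.5509 -0.2137  0.1163] [-0.1  0.1  7.1]
[ 0.551  -0.2137  0.1163] [ 0.2 -0.2  7.3]
[ 0.5509 -0.2137  0.1163] [-1.1 -0.   7.5]
[ 0.5509 -0.2137  0.1163] [-0.1  1.2  7.4]
```

View pics/c3.png

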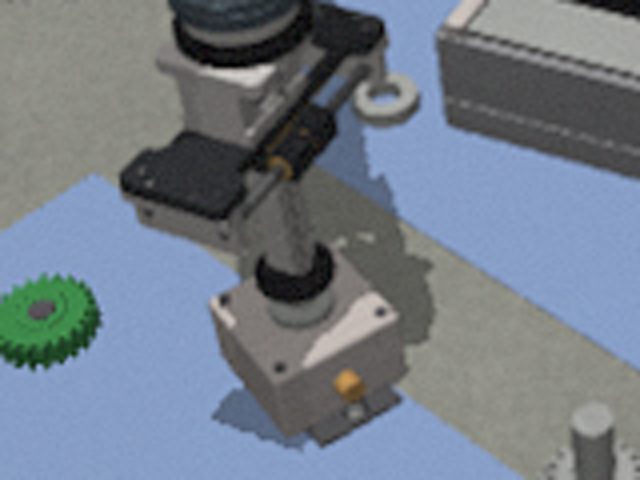

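The fingertips are pressing the head at (295,270), which is clearly lower than before. It is about 1 mm short of half way, so I'll add that.

>>> {"name": "drive_tool", "arguments": {
  "series": [
    {"grip": 0,"x": 0,"y": 0,"z": 1.2,"twist": 0},
    {"grip": 0,"x": 0,"y": 0,"z": 0,"twist": 0},
    {"grip": 0,"x": 0,"y": 0,"z": 0,"twist": 0},
    {"grip": 0,"x": 0,"y": 0,"z": 0,"twist": 0}
  ]
}}

```text
time_s: 9.12
tcp_pos: [0.5509, -0.2137, 0.1151]
eef_rot: [-179.9, 0.0, -163.0]
ft_force: [-0.8, 0.1, 7.4]
width: 0.003
gripper_force: 3.7
```

```bash
python3 - <<'E'
from h import *
s=monitor.read_state();p=s["tcp_pos"];print(p,s["ft_force"])
if abs(p[2]-.115)<.001: print(workorder.close_job())
E
```

```text
[ 0.55093683 -0.21370239  0.11513878] [-0.84408806  0.11639848  7.41386734]
the job is handed in; nothing more can be done
None
```

The cover is fully shut against its stop, and I handed the job in at about 9 s with the fingertips holding the plunger half pressed (about 11.9 of 12 mm, 7.4 N), never pressed near the bottom.

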